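# Hold the jig's spring arm open over the finished block

### The job

One of the two blocks in the jig is finished: the one with two steel cleats across its top. Swing the spring arm that lies over that block outward by its black post, all the way to its stop, and finish while still holding it there, so that a colleague can lift the block out. Leave the other arm closed, both blocks in their nests and the other things on the bench where they are.

Things in the scene. Friction and masses are not known exactly. Their poses are not given: they have to be found in the camera images.
- jig: two-station jig fixed to the bench: dark brown board 210 x 340 x 12 mm; origin: centre of its underside, x along its short side (away from the robot within 0.25 rad), y along its long side, z up. Left station at +y, right at -y: each has a nest of aluminium strips (top 20 mm above the bench) with one wooden block, and a steel spring arm lying over the block, on a pivot behind it
- swing_left (a joint): angle of the left spring arm (flat bar 18 mm wide, top 66 mm above the bench, 137 mm long from its pivot): 0 at rest, pointing along jig -x over the block; grows as its free end swings outward to jig +y (clockwise from above); 1.1 rad at the stop. A spring always pulls it back to 0 when let go: about 1.6 N at the post near 0, 6 N at the stop
- post_left (a point): grip post of the left arm: upright black round post, 16 mm diameter, 50 mm tall (66 to 116 mm above the bench), 125 mm from the pivot axis; the point is on its axis 96 mm above the bench and moves with the arm
- pivot_left (a point): point on the pivot axis of the left arm, 66 mm above the bench, fixed to the jig (jig x = +80, y = +75 mm): upright round pivot 30 mm across. Two 10 mm steel pins, 68 mm high, stand 37 mm from its axis: the inner one where the arm rests, the outer one is the stop
- nest_left (a point): centre of the floor of the left nest, 12 mm above the bench; a block in this nest has its origin here
- swing_right (a joint): angle of the right spring arm (flat bar 18 mm wide, top 66 mm above the bench, 137 mm long from its pivot): 0 at rest, pointing along jig -x over the block; grows as its free end swings outward to jig -y (anticlockwise from above); 1.1 rad at the stop. A spring always pulls it back to 0 when let go: about 1.6 N at the post near 0, 6 N at the stop
- post_right (a point): grip post of the right arm: upright black round post, 16 mm diameter, 50 mm tall (66 to 116 mm above the bench), 125 mm from the pivot axis; the point is on its axis 96 mm above the bench and moves with the arm
- pivot_right (a point): point on the pivot axis of the right arm, 66 mm above the bench, fixed to the jig (jig x = +80, y = -75 mm): upright round pivot 30 mm across. Two 10 mm steel pins, 68 mm high, stand 37 mm from its axis: the inner one where the arm rests, the outer one is the stop
- nest_right (a point): centre of the floor of the right nest, 12 mm above the bench; a block in this nest has its origin here
- block_cleated: finished piece: pale wooden block 80 x 64 x 24 mm with two dark steel cleats (square bars 64 mm long, 12 mm wide, 14 mm tall) fixed across its top, 30 mm either side of its middle; origin at the centre of its underside. Lies in the left or the right nest; 50 mm above the bench to the cleat tops, and the arm swings clear over the cleats
- block_plain: unfinished piece: the same pale wooden block 80 x 64 x 24 mm without cleats; origin at the centre of its underside. Lies in the other nest
- screwdriver: bystander: screwdriver with a black handle, lying on the bench on the robot's right; about 200 mm long, origin under its middle
- bar_clamp: bystander: steel bar clamp 260 mm long, 110 mm wide, lying flat on the robot's left, under 30 mm high; origin under the middle of its bar
- parts_tray: bystander: grey open tray 80 x 150 x 35 mm beyond the jig; origin at the centre of its underside
Not all that is in view belongs to the job. What is shaped like the block_cleated but yellow is not meant.

How it is judged:
At the end, for the whole second after the job is handed in: The arm over the cleated block stands at its stop (within 0.06 rad of 1.1 rad) and is held there by the fingers (contact over 2 N); the other arm is at rest (under 0.05 rad); both blocks are within 15 mm and the bystanders within 30 mm of where they started (((horizontal distance between block_cleated and nest_left below 0.03 m and value of joint swing_left above 1.04 rad and value of joint swing_right below 0.05 rad) or (horizontal distance between block_cleated and nest_right below 0.03 m and value of joint swing_right above 1.04 rad and value of joint swing_left below 0.05 rad)) and contact force between the fingers and jig above 2 N and distance of each of block_cleated, block_plain from where it was at the start of the episode below 0.015 m and distance of each of screwdriver, bar_clamp, parts_tray from where it was at the start of the episode below 0.03 m); the arm keeps its last pose, push and grip.
It fails at once if the arm over the plain block is swung open (more than 0.3 rad) ((horizontal distance between block_cleated and nest_left below 0.03 m and value of joint swing_right above 0.3 rad) or (horizontal distance between block_cleated and nest_right below 0.03 m and value of joint swing_left above 0.3 rad)).
It fails at once if a block is knocked out of its nest (moved more than 30 mm) (distance of any of block_cleated, block_plain from where it was at the start of the episode above 0.03 m).
It fails at once if a bystander is pushed away (more than 50 mm) (distance of any of screwdriver, bar_clamp, parts_tray from where it was at the start of the episode above 0.05 m).
It also fails if it takes over 29 s, if anything falls off the work surface, if the arm or the gripper's body presses on something with over 40 N, if the wrist force passes 120 N, or if a joint passes its speed limit or range.

### The arm

A 7-joint arm with a two-finger parallel gripper is mounted at the origin on the work surface. World frame = base frame: x ahead of the robot, y to its left, z up, the work surface at z = 0. Lengths are in m, angles in rad, forces in N, time in s.
With the tool pointing down it reaches from about 0.35 to 0.9 m from the base axis. Payload 8.1 kg.
Tool frame: the origin (TCP) lies at the very end of the fingers, on their centre line; the grasp point (between the pads) lies 19 mm behind it (arm.grasp_offset is the distance from the TCP to the grasp point, in m); z points along the fingers, y is the direction in which the jaws open and shut (so a half turn about z gives the same grasp; the last joint's range is limited). The gripper opens to 92 mm and grips with 3 to 60 N. Pads are 19 mm wide; open, the fingers measure 130 mm over their backs; the gripper's body (75 mm by 190 mm) begins 47 mm behind the grasp point.
Start: joints at [-1.328, 0.434, 0.025, 1.573, -0.012, 1.134, -0.075], TCP at [0.212, 0.588, 0.227] pointing down, gripper open.
Joint ranges: [-2.62, 2.62], [-0.44, 2.09], [-1.27, 1.32], [0.08, 2.57], [-1.32, 4.46], [0.12, 2], [-2.74, 2.74]. Speed limits (rad/s): [2.22, 2.22, 3.01, 3.01, 3.14, 3.14, 3.14].

### API

Orientations are given as a rotation vector (axis times angle).
In Python, from cell import arm, eyes, workorder gives the robot as it stands.
- The arm moves only by the shell command python3 -m inch 'ROWS' [FORCE]. ROWS is JSON, a list that holds one entry, the list of rows, each a list of 5 numbers: the closure, from 0 (fully open) to 1 (shut), then the shift along the tool's x, y, z in mm, then the turn about the tool's z in degrees. A call has 1 to 12 rows; each row shifts and turns the pose as measured when the row begins, along the tool's axes as they then stand; what a row does not reach is not made up. A row lasts 1/10 s, in which the tool goes at most 50 mm and 8.59 degrees, less where a joint would pass 70% of its speed; a pose out of reach is approached as far as the arm can. A call with a gripper value outside its range is refused whole. The fingers move at their own pace and stop on an object; FORCE is the grip in N (left out, the last holds). Time passes only in rows, so rows that do not move let the fingers close. It gives the time, the measured TCP pose, the force and the opening at its end, in the units of the state.
- arm.observe(): the state, without advancing time (a new reading comes with each control period).
- eyes.get_image(name): name is "scene" or "top"; returns a dict with "frame" (384x512x3 uint8, blue, green, red), "intrinsics" (3x3 intrinsics, pixels), "rvec" (rotation vector, rad) and "tvec" (3), from world to camera coordinates, as OpenCV has them. Camera axes: x right, y down, z forward; pixel columns grow to the right and rows downward; lengths in m; the calibration is good to about 2 mm. A picture is of the moment at which its call begins. There is no depth.
- workorder.sign_off(): hands the job in, once; it reports no verdict.
The state is a dict: "clock": time; "joints": joint angles; "dq": joint speeds; "joint_efforts": joint torques, N m; "position": TCP position; "ee_rot": TCP orientation; "force": force on the tool from outside, world axes, zero at the start; "ft_torque": the same for the moment, N m; "width": opening from 0.0 (shut) to 1.0 (fully open).
Only numpy, scipy, OpenCV 4.12 (cv2) and the standard library are available. Lean on these libraries where they do the work, as an engineer would, in place of code of your own. Each camera call takes 0.05 s, during which the arm holds its last target.

## Working session

There is one attempt and no reset: what is moved stays moved. The work goes in short steps, Python scripts to look and compute and a shell command to move; the robot and the scene stay as the last step left them, time stands still between calls to the robot, and variables do not carry over. Pictures are saved under pics/ and viewed, and the job is handed in when it is done.

```bash
ls; mkdir -p pics
python3 - <<'E'
from cell import arm, eyes
import cv2
for n in("scene","top"):
    d=eyes.get_image(n); cv2.imwrite(f"pics/{n}0.png",d["frame"]); print(n,d["intrinsics"],d["rvec"],d["tvec"])
s=arm.observe();print(s,arm.grasp_offset)
E
```

```text
pics
scene [[347.5989129    0.         251.63955352]
 [  0.         347.5989129  187.75412033]
 [  0.           0.           1.        ]] [ 2.47525762  0.8877446  -0.24407916] [-0.42322314 -0.26137906  1.40744492]
top [[406.24770066   0.         257.5483705 ]
 [  0.         406.24770066 199.00171   ]
 [  0.           0.           1.        ]] [ 2.14273968 -2.19522894  0.15291617] [0.00190191 0.57867039 1.32623494]
{'clock': 0.1, 'joints': array([-1.32760297,  0.43514689,  0.0249712 ,  1.57399563, -0.01158826,
        1.13400311, -0.07507741]), 'dq': array([ 0.00017825, -0.00387364,  0.00112782, -0.00424971,  0.00062198,
        0.00261527,  0.00092368]), 'joint_efforts': array([ 1.86972669e-03, -6.69129324e+01,  9.87188034e-01, -3.15144074e+01,
       -6.06259634e-02,  3.74257739e-02,  2.93404946e-05]), 'position': array([0.21173722, 0.58755725, 0.22603146]), 'ee_rot': array([-5.40511720e-01, -3.09463796e+00,  2.20572732e-03]), 'force': array([ 0.23478348, -0.13692192, -0.03416636]), 'ft_torque': array([0.00264447, 0.06364704, 0.06075371]), 'width': 0.9972287320695804} 0.0188
```

View pics/scene0.png

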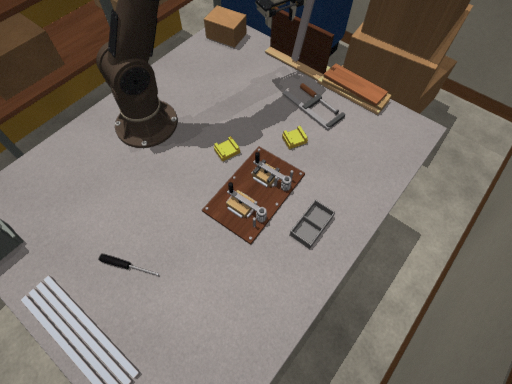

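View pics/top0.png

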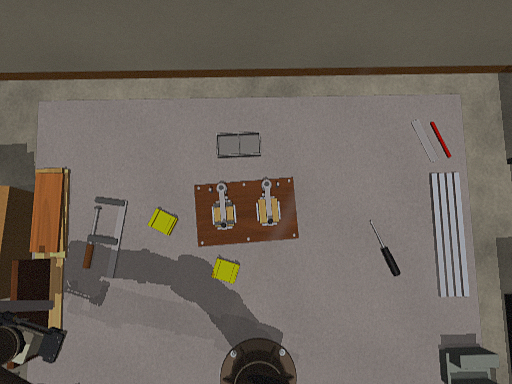

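```bash
cat > h.py <<'E'
import numpy as np, cv2
def ray(d,u,v,z):
    K=d["intrinsics"];R,_=cv2.Rodrigues(np.array(d["rvec"],float));t=np.array(d["tvec"],float).ravel()
    c=-R.T@t; r=R.T@np.linalg.inv(K)@[u,v,1]
    return c+r*(z-c[2])/r[2]
def proj(d,p):
    return cv2.projectPoints(np.array([p],float),np.array(d["rvec"],float),np.array(d["tvec"],float),d["intrinsics"],None)[0].ravel()
E
python3 - <<'E'
from cell import arm, eyes
import cv2
t=eyes.get_image("top")["frame"][170:255,185:305];s=eyes.get_image("scene")["frame"][140:245,195:315]
cv2.imwrite("pics/t1.png",cv2.resize(t,None,fx=6.5,fy=6.5,interpolation=cv2.INTER_CUBIC))
cv2.imwrite("pics/s1.png",cv2.resize(s,None,fx=5.5,fy=5.5,interpolation=cv2.INTER_CUBIC))
E
```

```text
(no output)
```

View pics/t1.png

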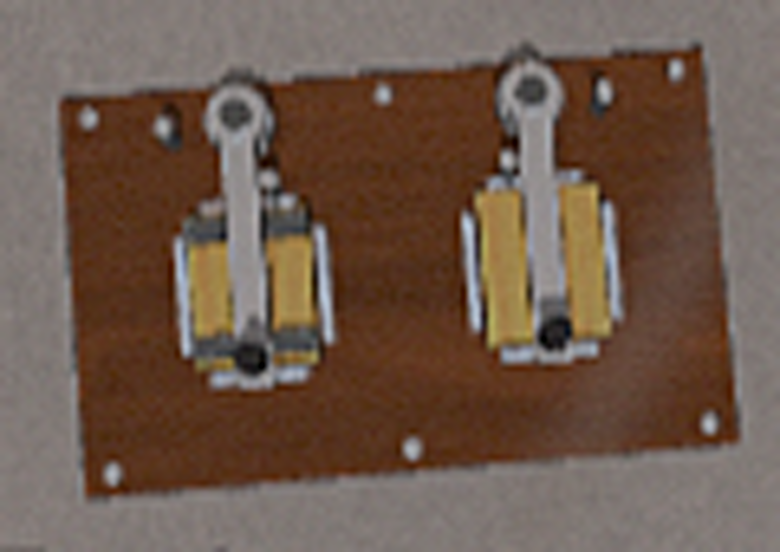

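View pics/s1.png

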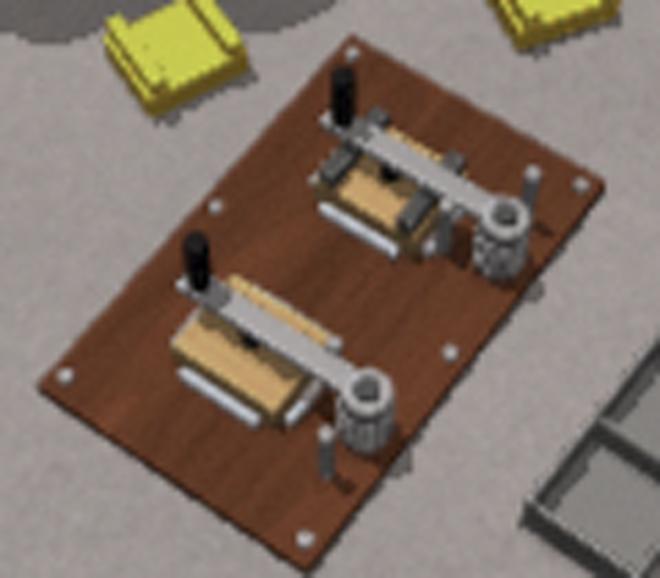

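The cleats (two dark bars) are on the left station's block, at the image left of the top view: post at about (224,225), pivot at about (221,187). The right block is plain, with its post at about (270,221). Next I measure the jig.

Run:
```python
from cell import arm, eyes
from h import *
from scipy.spatial.transform import Rotation as Ro
d=eyes.get_image("top");s=eyes.get_image("scene");f=d["frame"]
# board corners from crop pixels
def board(img,box):
    hsv=cv2.cvtColor(img,cv2.COLOR_BGR2HSV); m=((hsv[...,1]>120)&(hsv[...,2]<140)&((hsv[...,0]<15)|(hsv[...,0]>170))).astype(np.uint8)
    k=np.zeros_like(m);x0,y0,x1,y1=box;k[y0:y1,x0:x1]=m[y0:y1,x0:x1]
    k=cv2.morphologyEx(k,cv2.MORPH_CLOSE,np.ones((3,3)))
    c=max(cv2.findContours(k,0,2)[0],key=cv2.contourArea); return c
for nm,dd,box in(("top",d,(185,165,310,255)),("scene",s,(195,140,315,245))):
    c=board(dd["frame"],box)[:,0,:]
    P=np.array([ray(dd,u,v,0.012)[:2] for u,v in c],np.float32)
    r=cv2.minAreaRect(P*1000);print(nm,r)
pp=lambda X,Y:(185+X/6.5-.5+.08,170+Y/6.5-.5+.08)
print("post top",ray(d,*pp(252,357),.116),"pivot",ray(d,*pp(236,113),.068),"postR",ray(d,*pp(554,331),.116),"pivR",ray(d,*pp(531,90),.068))
ps=lambda X,Y:(195+X/5.5-.5,140+Y/5.5-.5)
print("scene post top",ray(s,*ps(343,73),.116),"pivot",ray(s,*ps(506,213),.068),"postR",ray(s,*ps(196,240),.116))
o=arm.observe();R=Ro.from_rotvec(o["ee_rot"]).as_matrix();print(R.round(3))
```

```text
top ((541.22509765625, 28.857192993164062), (207.5144500732422, 337.83636474609375), 3.365306854248047)
scene ((541.8597412109375, 25.1944580078125), (207.18324279785156, 337.5075988769531), 3.5118391513824463)
post top [0.49110997 0.09844699 0.116     ] pivot [0.61700214 0.10765349 0.068     ] postR [ 0.50010665 -0.04695556  0.116     ] pivR [ 0.62540969 -0.04131863  0.068     ]
scene post top [0.48896066 0.10039169 0.116     ] pivot [0.61365767 0.10896499 0.068     ] postR [ 0.4985746  -0.04900751  0.116     ]
[[-0.941  0.339 -0.   ]
 [ 0.339  0.941 -0.001]
 [-0.    -0.001 -1.   ]]
```

```bash
python3 -m inch '[[[0,-32,-27,0,0],[0,-32,-27,0,0],[0,-32,-27,0,0],[0,-32,-27,0,0],[0,-32,-27,0,0],[0,-32,-27,0,0],[0,-32,-27,0,0],[0,-32,-27,0,0],[0,-32,-27,0,0],[0,-32,-27,0,0],[0,-32,-27,0,0],[0,-32,-27,0,0]]]' 30
cat > g.py <<'E'
import sys
from cell import arm
from h import *
from scipy.spatial.transform import Rotation as Ro
tgt=np.array([float(a) for a in sys.argv[1:4]])
o=arm.observe();R=Ro.from_rotvec(o["ee_rot"]).as_matrix()
print(o["clock"],o["position"].round(4),"jaw deg",np.degrees(np.arctan2(R[1,1],R[0,1])).round(1),"delta tool mm",(R.T@(tgt-o["position"])*1000).round(1),o["force"].round(1),o["width"],o["joints"].round(2))
E
python3 g.py .4915 .099 .077
```

```text
clock: 1.5
position: [0.4691, 0.1435, 0.2253]
ee_rot: [-0.521, -3.098, -0.007]
force: [-0.2, 0.4, -0.5]
width: 1.001
1.5 [0.4691 0.1435 0.2253] jaw deg 70.9 delta tool mm [-35.9 -35.4 148.1] [-0.2  0.4 -0.5] 1.0009708291080088 [-0.61  0.21  0.25  1.91 -0.07  1.02  0.91]
```

```bash
python3 -m inch '[[[0,-18,-18,0,0],[0,-18,-18,0,0],[0,0,0,0,0],[0,0,0,20,0],[0,0,0,20,0],[0,0,0,20,0],[0,0,0,0,0]]]'
python3 g.py .4915 .099 .077
python3 - <<'E'
from cell import eyes
from h import *
for n,b in(("scene",(195,110,315,215)),("top",(185,150,305,255))):
    f=eyes.get_image(n)["frame"][b[1]:b[3],b[0]:b[2]];cv2.imwrite(f"pics/a_{n}.png",cv2.resize(f,None,fx=5,fy=5,interpolation=cv2.INTER_CUBIC))
E
```

```text
clock: 2.2
position: [0.4953, 0.0901, 0.165]
ee_rot: [0.538, 3.091, 0.009]
force: [-0.1, -0.6, 0.3]
width: 0.998
2.2 [0.4953 0.0901 0.165 ] jaw deg 70.3 delta tool mm [ 6.9  6.6 88. ] [-0.1 -0.6  0.3] 0.9984468254858151 [-0.5   0.3   0.28  1.97 -0.11  0.88  1.06]
```

View pics/a_scene.png

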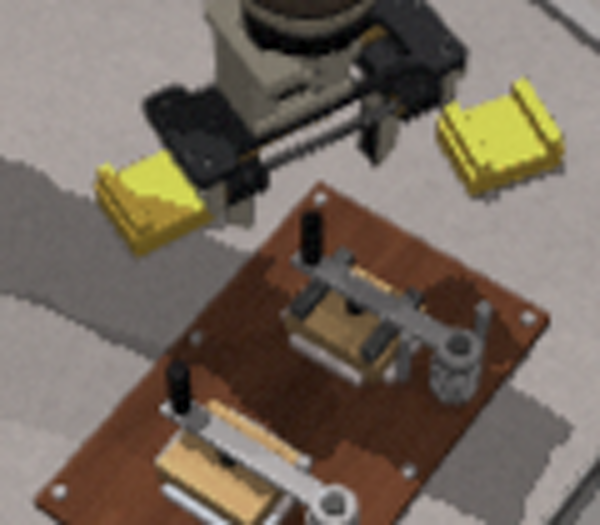

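The view shows the fingers on either side of the left post (crop 312,235), still above it. I correct the small overshoot and descend.

```bash
python3 -m inch '[[[0,7,6,0,0],[0,0,0,0,0],[0,0,0,25,0],[0,0,0,25,0],[0,0,0,20,0],[0,0,0,0,0]]]'
python3 g.py .4915 .099 .077
```

```text
clock: 2.9
position: [0.4966, 0.1035, 0.1016]
ee_rot: [0.53, 3.079, 0.022]
force: [0.5, 0.2, 0.8]
width: 0.997
2.9 [0.4966 0.1035 0.1016] jaw deg 70.5 delta tool mm [ 3.7 -6.3 24.4] [0.5 0.2 0.8] 0.9966280782728785 [-0.5   0.39  0.25  2.04 -0.15  0.71  1.07]
```

```bash
python3 -m inch '[[[0,4,-5,10,0],[0,0,0,10,0],[0,0,0,3,0],[0,0,0,0,0]]]'
python3 g.py .4915 .099 .077
```

```text
clock: 3.3
position: [0.4942, 0.1019, 0.0814]
ee_rot: [0.528, 3.075, 0.026]
force: [0.6, -0.4, -0.4]
width: 1.0
3.3 [0.4942 0.1019 0.0814] jaw deg 70.5 delta tool mm [ 1.7 -3.7  4.3] [ 0.6 -0.4 -0.4] 1.00028980504599 [-0.49  0.41  0.24  2.06 -0.17  0.65  1.09]
```

```bash
python3 -m inch '[[[0.5,2,-4,2,0],[1,0,0,0,0],[1,0,0,0,0],[1,0,0,0,0],[1,0,0,0,0],[1,0,0,0,0],[1,0,0,0,0]]]' 30
python3 g.py .4915 .099 .077
```

```text
clock: 4.0
position: [0.4924, 0.0991, 0.081]
ee_rot: [0.527, 3.072, 0.029]
force: [0.0, 0.3, 0.6]
width: 0.44
4.0 [0.4924 0.0991 0.081 ] jaw deg 70.5 delta tool mm [ 0.9 -0.5  4. ] [0.  0.3 0.6] 0.4399961986023188 [-0.48  0.41  0.24  2.07 -0.17  0.65  1.1 ]
```

```bash
python3 -m inch '[[[1,0,0,1,0],[1,0,0,1,0],[1,0,0,0,0],[1,0,0,0,0],[1,0,0,0,0],[1,0,0,0,0]]]' 30
python3 g.py .4915 .099 .077
```

```text
clock: 4.6
position: [0.493, 0.1006, 0.0789]
ee_rot: [0.525, 3.072, 0.031]
force: [0.2, 1.4, 1.4]
width: 0.168
4.6 [0.493  0.1006 0.0789] jaw deg 70.6 delta tool mm [ 0.9 -2.1  1.8] [0.2 1.4 1.4] 0.16836046166608426 [-0.48  0.41  0.23  2.07 -0.17  0.64  1.1 ]
```

Width 0.168, or about 15.5 mm, matches the 16 mm post, so it is gripped. Next I start the swing.

```bash
cat > sw.py <<'E'
import sys
from cell import arm
from h import *
from scipy.spatial.transform import Rotation as Ro
o=arm.observe();R=Ro.from_rotvec(o["ee_rot"]).as_matrix()
g=o["position"]-R[:,2]*arm.grasp_offset
piv=np.array([.6169,.1067]);v=g[:2]-piv;yaw=.06
q=np.arctan2(-v[1]*-1,-v[0])+yaw
jaw=np.degrees(np.arctan2(R[1,1],R[0,1]))
print("t",o["clock"],"grasp",g.round(4),"r",np.hypot(*v).round(4),"q",q.round(3),"jaw",jaw.round(1),"F",o["force"].round(1),"w",round(o["width"],3),"j",o["joints"].round(2))
for qq in map(float,sys.argv[1:]):
    a=qq-yaw;t=piv+.125*np.array([-np.cos(a),np.sin(a)]);print(qq,(R.T@np.array([*(t-g[:2]),.096-g[2]])*1000).round(1))
E
python3 sw.py 0 .12 .24 .5
python3 -m inch '[[[1,5,14,0,5],[1,5,14,0,5],[1,4,15,0,5],[1,4,15,0,5]]]'
python3 sw.py .5 .7 .9 1.1
```

```text
t 4.6 grasp [0.4925 0.1003 0.0977] r 0.1246 q 0.009 jaw 70.6 F [0.2 1.4 1.4] w 0.168 j [-0.48  0.41  0.23  2.07 -0.17  0.64  1.1 ]
0.0 [ 0.  -1.2  1.6]
0.12 [ 5.  12.9  1.9]
0.24 [ 8.2 27.5  2.1]
0.5 [ 9.2 59.9  2.9]
clock: 5.0
position: [0.5005, 0.1522, 0.0788]
ee_rot: [1.084, 2.93, 0.022]
force: [-2.4, -5.0, 4.5]
width: 0.171
t 5.0 grasp [0.5001 0.152  0.0976] r 0.1253 q 0.43 jaw 49.4 F [-2.4 -5.   4.5] w 0.171 j [-0.65  0.45  0.34  2.03 -0.23  0.68  0.7 ]
0.5 [2.3 8.4 1.7]
0.7 [ 6.5 33.   2.2]
0.9 [ 5.8 57.9  2.6]
1.1 [ 0.1 82.2  3.2]
```

```bash
python3 -m inch '[[[1,4,14,0,4],[1,4,14,0,4],[1,3,14,0,4]]]'
python3 sw.py .9 1 1.1 1.15
```

```text
clock: 5.3
position: [0.5191, 0.1851, 0.0787]
ee_rot: [1.408, 2.796, 0.01]
force: [-3.7, -4.0, 6.0]
width: 0.173
t 5.3 grasp [0.5188 0.1851 0.0975] r 0.1256 q 0.734 jaw 36.5 F [-3.7 -4.   6. ] w 0.173 j [-0.74  0.5   0.41  1.95 -0.28  0.73  0.47]
0.9 [ 3.1 20.5  1.7]
1.0 [ 3.6 33.   1.8]
1.1 [ 2.9 45.4  1.9]
1.15 [ 2.1 51.6  2. ]
```

```bash
python3 -m inch '[[[1,2,14,0,2],[1,2,14,0,2],[1,0,10,0,1]]]' 40
python3 sw.py 1 1.1 1.15
```

```text
clock: 5.6
position: [0.5428, 0.2075, 0.0785]
ee_rot: [1.545, 2.733, -0.005]
force: [-9.1, -3.3, 11.5]
width: 0.169
t 5.6 grasp [0.5428 0.2076 0.0973] r 0.1252 q 0.998 jaw 31.0 F [-9.1 -3.3 11.5] w 0.169 j [-0.76  0.55  0.43  1.87 -0.31  0.79  0.38]
1.0 [-0.1  0.3  1.3]
1.1 [ 0.3 12.8  1.3]
1.15 [ 0.1 19.1  1.3]
```

```bash
python3 -m inch '[[[1,0,9,0,0],[1,0,6,0,0],[1,0,5,0,0],[1,0,5,0,0]]]' 40
python3 sw.py 1.1 1.15
python3 -m inch '[[[1,0,6,0,0],[1,0,6,0,0],[1,0,6,0,0]]]' 40
python3 sw.py 1.1 1.15
```

```text
clock: 6.0
position: [0.5546, 0.2162, 0.0782]
ee_rot: [-1.546, -2.719, 0.029]
force: [-22.6, -9.9, 24.0]
width: 0.164
t 6.0 grasp [0.555  0.2164 0.097 ] r 0.1259 q 1.117 jaw 30.8 F [-22.6  -9.9  24. ] w 0.164 j [-0.75  0.58  0.43  1.81 -0.31  0.84  0.37]
1.1 [-0.9 -2.1  1. ]
1.15 [-1.1  4.1  0.9]
clock: 6.3
position: [0.5541, 0.2164, 0.0779]
ee_rot: [-1.541, -2.694, 0.067]
force: [-23.4, -9.6, 23.9]
width: 0.18
t 6.3 grasp [0.5551 0.2167 0.0967] r 0.1262 q 1.119 jaw 30.5 F [-23.4  -9.6  23.9] w 0.18 j [-0.75  0.6   0.43  1.78 -0.31  0.89  0.36]
1.1 [-1.2 -2.4  0.8]
1.15 [-1.3  3.9  0.5]
```

```bash
python3 -m inch '[[[1,0,3,0,0],[1,0,3,0,0],[1,0,3,0,0],[1,0,3,0,0]]]' 40
python3 sw.py 1.1
python3 - <<'E'
from cell import eyes
from h import *
for n,b in(("scene",(195,110,315,215)),("top",(185,150,305,255))):
    f=eyes.get_image(n)["frame"][b[1]:b[3],b[0]:b[2]];cv2.imwrite(f"pics/b_{n}.png",cv2.resize(f,None,fx=5,fy=5,interpolation=cv2.INTER_CUBIC))
E
python3 sw.py 1.1
```

```text
clock: 6.7
position: [0.5528, 0.2158, 0.0781]
ee_rot: [-1.538, -2.675, 0.092]
force: [-13.4, -4.8, 12.7]
width: 0.181
t 6.7 grasp [0.5543 0.2163 0.0968] r 0.1262 q 1.112 jaw 30.2 F [-13.4  -4.8  12.7] w 0.181 j [-0.74  0.61  0.43  1.76 -0.31  0.92  0.36]
1.1 [-1.2 -1.4  0.9]
t 6.8 grasp [0.5543 0.2163 0.0968] r 0.1262 q 1.112 jaw 30.2 F [-13.1  -4.9  13.4] w 0.181 j [-0.74  0.61  0.43  1.76 -0.31  0.92  0.36]
1.1 [-1.2 -1.4  0.9]
```

View pics/b_scene.png

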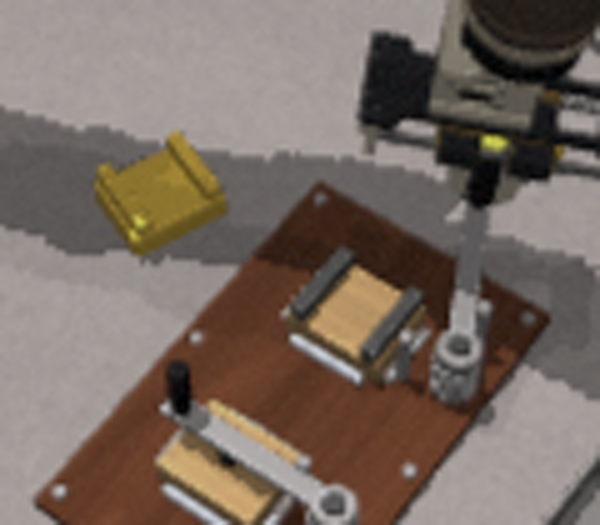

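View pics/b_top.png

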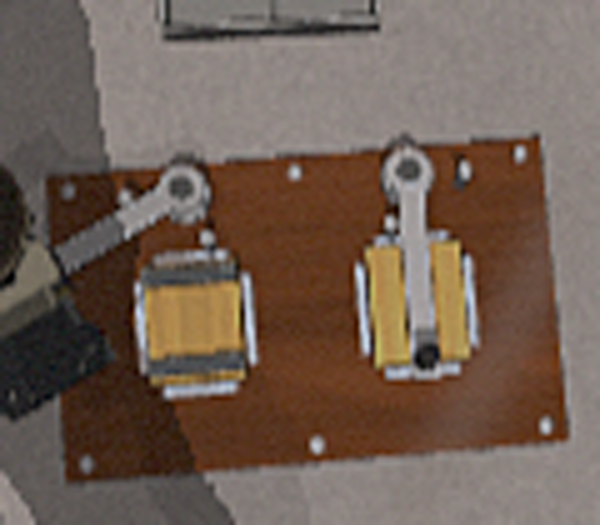

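The scene view shows the left arm against its outer pin (crop 475,310) with the post in the fingers. The cleated block is uncovered and in its nest, and the right arm is still closed over the plain block. The push is steady at about 14 N sideways, so I hand in.

```bash
python3 -c "
from cell import workorder
print(workorder.sign_off())"; python3 sw.py
```

```text
the job is handed in; nothing more can be done
None
the job is handed in; nothing more can be done
```

The left spring arm, over the cleated block, is swung out to its stop. The gripper still holds it there by its black post, and I handed the job in at about 6.8 s.

**Final readings before hand-in:**
- **Arm angle:** about 1.11 rad, worked out from the grasp point and my measured pivot; the stop is at 1.1. The pictures also show the arm against its outer pin.
- **Grip:** opening 0.181, about 16.7 mm, on the 16 mm post.
- **Push:** steady at about 14 N sideways, with about 13 N vertical. It was briefly about 25 N while the arm pressed into the stop, so I eased it off.

**What the last pictures showed:** the right arm was closed, both blocks were in their nests, and the cleated block was uncovered. I did not measure the block or bystander positions again after the move. The clamp and screwdriver were outside those last cropped pictures; only part of the tray was in view.

**Disagreements:** the tool ended tilted a few degrees, about 4–5, from pressing against the stop. The grasp radius read 126 mm instead of 125 mm, within calibration error.

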